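# Set a picture panel to the far flip stop

### The arm

A 7-joint arm with a two-finger parallel gripper is mounted at the origin on the work surface. World frame = base frame: x ahead of the robot, y to its left, z up, the work surface at z = 0. Lengths are in m, angles in rad, forces in N, time in s.
With the tool pointing down it reaches from about 0.4 to 0.85 m from the base axis. Payload 4.5 kg.
Tool frame: the origin (TCP) lies midway between the tips of the shut fingers; the grasp point (between the pads) lies behind it (r.grip_point_offset is the z of the grasp point in the tool frame, in m); z points along the fingers, y is the line along which they close (so a half turn about z gives the same grasp; the last joint's range is limited). The gripper opens to 88 mm and grips with 3 to 60 N. Pads are 18 mm wide; open, the fingers measure 123 mm over their backs; the gripper's body (75 mm by 187 mm) begins 45 mm behind the grasp point.
Start: joints at [-1.251, 0.689, -0.195, 1.565, 0.157, 0.902, -0.215], TCP at [0.176, 0.6, 0.239] pointing down, gripper open.
Joint ranges: [-3.01, 3.01], [-0.46, 2.08], [-1.47, 1.51], [0.13, 2.56], [-1, 4.14], [0.04, 2.09], [-2.66, 2.66]. Speed limits (rad/s): [2.57, 2.57, 3.14, 3.14, 3.14, 3.14, 3.14].

### API

Orientations are given as a unit quaternion [x, y, z, w].
In Python, from plant import r, optics, workorder gives the robot as it stands.
- The arm moves only by the shell command python3 -m creep 'ROWS' [FORCE]. ROWS is JSON, a list of rows, each an object of numbers: "grip": the gripper command: -1 is shut, 1 is fully open, values between are in proportion; "tx", "ty", "tz": the shift along the tool's x, y, z in cm; "spin": the turn about the tool's z in degrees. In form: [{"grip": .., "tx": .., "ty": .., "tz": .., "spin": ..}, ...]. A call has 1 to 8 rows; each row shifts and turns the commanded pose from where the row before left it, along the tool's axes as they then stand; what a row does not reach is not made up. A row lasts 1/12 s, in which the tool goes at most 41.7 mm and 7.16 degrees, less where a joint would pass 70% of its speed; a pose out of reach is approached as far as the arm can. A call with a gripper value outside its range is refused whole. The fingers move at their own pace and stop on an object; FORCE is the grip in N (left out, the last holds). Time passes only in rows, so rows that do not move let the fingers close. It gives the time, the measured TCP pose, the force, the opening and the grip force at its end, in the units of the state.
- r.get_state(): the state, without advancing time (a new reading comes with each control period).
- optics.snapshot(name): name is "scene" or "side" or "wrist"; returns (picture, depth): 480x640x3 uint8, red, green, blue; 480x640 float32, m along the optical axis (not along the pixel's ray), 0 where there is no reading.
- optics.get_calibration(name): a dict with "fx", "fy", "cx", "cy" (pixels), "extrinsics" (4x4, takes a point from world to camera coordinates). Camera axes: x right, y down, z forward; pixel columns grow to the right and rows downward; lengths in m; the calibration is good to about 2 mm. A picture is of the moment at which its call begins: read the wrist's pose just before it. get_calibration takes no time and is no camera call; for the wrist camera it gives the pose at the moment of the call.
- workorder.finish_job(): hands the job in; it is judged then, once.
The state is a dict: "clock": time; "q": joint angles; "qd": joint speeds; "joint_torque": joint torques, N m; "tool_pos": TCP position; "eef_rot": TCP orientation; "contact_force": force on the tool from outside, world axes, zero at the start; "moment": the same for the moment, N m; "opening": opening from 0.0 (shut) to 1.0 (fully open); "finger_force": force on a finger pad.
Only numpy, scipy, OpenCV 4.12 (cv2) and the standard library are available. Lean on these libraries where they do the work, as an engineer would, in place of code of your own. Each camera call takes 0.05 s, during which the arm holds its last target. There are 200 camera calls.

### The job

Set up the picture panel for its hangers: push the flip stop that stands farther from the panel over and all the way down until it hangs in front of the fence, and leave the other stop parked up. Then push the panel, flat on the felt and without lifting it, until its back edge lies flush along the fence and its end butts against the lowered stop. Leave the other things on the bench where they are.

Things in the scene. Friction and masses are not known exactly. Their poses are not given: they have to be found in the camera images.
- jig: Fixed jig, place and yaw vary: ply base 330 x 620 mm with grey felt (surface 15 mm above the table) and, along its far side, an aluminium fence 40 mm deep, 620 long, its top 70 mm above the table. Origin at table level under the middle of the fence's front face; x points from the felt through the fence, away from the robot (felt x -279 to -1 mm, fence 0 to 40), y along the fence, z up.
- stop_far: Dark steel foot, 78 mm long, of the flip stop to use, clamped on the fence top; always the stop at larger y. Origin on the fence's front top edge (70 mm above the table) at the middle of its flip bar; axes as the jig's. Pivot bolt along y through (-10, 0, 13) mm. Cheeks either side of it reach 14 mm out from the fence. Clamping knob 35 mm across at (24, 29) mm, top 30 mm above the fence.
- flip_far (a joint): Angle of the far flip bar. 0: parked, leaning back over the fence 0.611 rad beyond upright; grows as it turns over the top towards the robot: 0.611 upright, 2.18 level, pointing away from the fence, 3.752 (end stop) hanging straight down before the fence. Starts at 0 to 0.4. Snug pivot: the bar stays where it is left (1.5 N at 45 mm from the pivot) and must be pushed the whole way.
- bar_end_far (a point): Middle of the far bar's free end, 64 mm from the pivot. The aluminium bar is 20 mm wide along the fence and 10 thick; its last 16 mm are a black pad, 9 mm thicker on the side facing the robot when it hangs. Hanging, the end is 4 mm above the felt and the bar 5 mm off the fence; the panel butts against its flat side at y = -10 mm of stop_far.
- stop_near: The other, equal flip stop (same origin, axes and sizes), on the same fence at smaller y, possibly above the panel. To stay parked.
- flip_near (a joint): Angle of the near stop's flip bar, same meaning; parked between 0 and 0.4, to be left there.
- panel: Loose picture panel of taupe painted wood, lying face down on the felt: 140 mm (its x, across the fence) by 200 mm (its y, along the fence) by 18 mm thick, about 0.2 to 0.42 kg. Origin in the middle of its underside; its x points to the fence, its y towards the stops, roughly (it starts up to 9 degrees askew, 20 to 55 mm short of the fence).
- panel_lead (a point): Panel's back corner towards the far stop, at (70, 100, 9) mm of the panel: half-way up the edge. Set home it is at x = 0 of the jig and y = -10 mm of stop_far.
- panel_trail (a point): Panel's other back corner, at (70, -100, 9) mm of the panel.
- plug: Bystander: wooden plug, 28 mm across, 24 mm tall, standing on the felt near the fence beyond the far stop.
- tape_measure: Bystander: black tape measure, 65 x 60 x 34 mm, lying on the felt beyond the far stop, on the robot's side of the plug. Origin in the middle of its underside.
- glue: Bystander: white glue bottle, 52 mm across, 150 mm tall, standing on the bench to the left of the jig, nearer the robot.
- driver: Bystander: navy cordless driver, about 215 mm long, 48 mm high, lying on the bench to the right of the jig.
- screw_box: Bystander: green box of screws with its clear lid laid open, about 130 x 90 x 22 mm, on the bench to the left of the jig.
- hanger_plates: Bystander: small heap of steel hanger plates, about 80 mm across, behind the fence.
- screwdriver: Bystander: screwdriver with a blue handle, lying behind the fence on the right.
Not all that is in view belongs to the job. Leave any orange look-alike of the panel alone.

How it is judged:
On the way, in this order (a step that is already met when the one before it is completed fails the run):
1. the far stop is flipped all the way down (value of joint flip_far above 3.66 rad), for 0.2 s.
2. the panel's end comes up to the lowered stop, along the fence (value of joint flip_far above 3.66 rad and x of panel_lead in the frame of jig above -0.015 m and y of panel_lead in the frame of stop_far between -0.0135 and -0.007 m), for 0.1 s.
At the end, for the whole second after the job is handed in: The far stop hangs fully down (within 5 degrees of its end stop), the near stop is still parked leaning back; the panel lies flat and at rest on the felt, both back corners within 3 mm of the fence face, and its end within 3.5 mm of the lowered stop's side (value of joint flip_far above 3.66 rad and value of joint flip_near below 0.6 rad and x of each of panel_lead, panel_trail in the frame of jig above -0.003 m and y of panel_lead in the frame of stop_far between -0.0135 and -0.007 m and angle between panel's own z axis and vertical below 0.03 rad and height (world z) of panel_lead below 0.028 m and linear speed of panel below 0.01 m/s); the robot touches nothing.
It fails at once if the panel is lifted or tipped off the felt (height (world z) of any of panel_lead, panel_trail above 0.036 m or angle between panel's own z axis and vertical above 0.12 rad).
It fails at once if the near stop is flipped (value of joint flip_near above 0.8 rad).
It fails at once if a bystander is disturbed (distance of any of plug, tape_measure, glue, driver, screw_box, hanger_plates, screwdriver from where it was at the start of the episode above 0.025 m).
It also fails if it takes over 72 s, if anything falls off the work surface, if the arm or the gripper's body presses on something with over 40 N, if the wrist force passes 120 N, or if a joint passes its speed limit or range.

## Working session

There is one attempt and no reset: what is moved stays moved. The work goes in short steps, Python scripts to look and compute and a shell command to move; the robot and the scene stay as the last step left them, time stands still between calls to the robot, and variables do not carry over. Pictures are saved under pics/ and viewed, at most 10 in all, crops included, and the job is handed in when it is done.

```bash
mkdir -p pics; ls
python3 - <<'E'
from plant import r, optics, workorder
import cv2,numpy as np
s=r.get_state(); print(s['clock'],s['tool_pos'],s['eef_rot'],s['opening'],r.grip_point_offset)
for n in ("scene","side"):
    p,d=optics.snapshot(n); cv2.imwrite(f"pics/{n}0.png",p[:,:,::-1]); np.save(f"pics/{n}0.npy",d)
    c=optics.get_calibration(n); E=np.array(c["extrinsics"]); print(n,c["fx"],c["cx"],c["cy"],(-E[:3,:3].T@E[:3,3]).round(3),E[2,:3].round(3))
E
```

```text
pics
0.0 [0.17604682 0.59902774 0.23790423] [ 1.42361869e-01  9.89814241e-01 -9.28346078e-04 -7.47277322e-05] 0.9945991062716657 -0.0187
scene 597.9991921453927 330.2144149109969 239.30490016888157 [1.511 0.598 1.226] [-0.597 -0.391 -0.701]
side 470.8695747902062 311.3713529976595 236.25636099486587 [ 0.22  -0.789  0.943] [ 0.282  0.666 -0.691]
```

View pics/scene0.png

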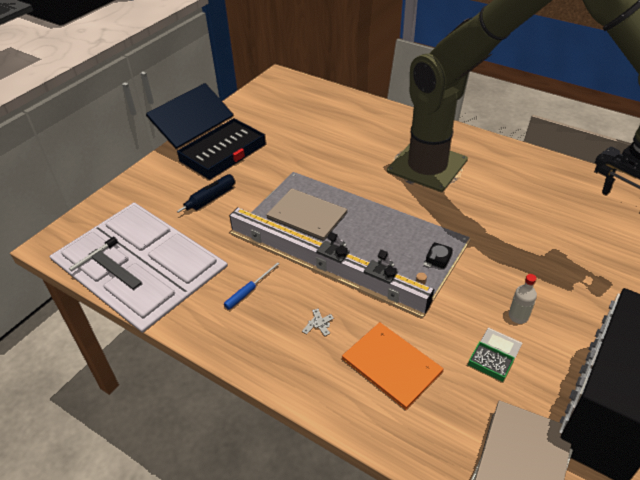

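View pics/side0.png

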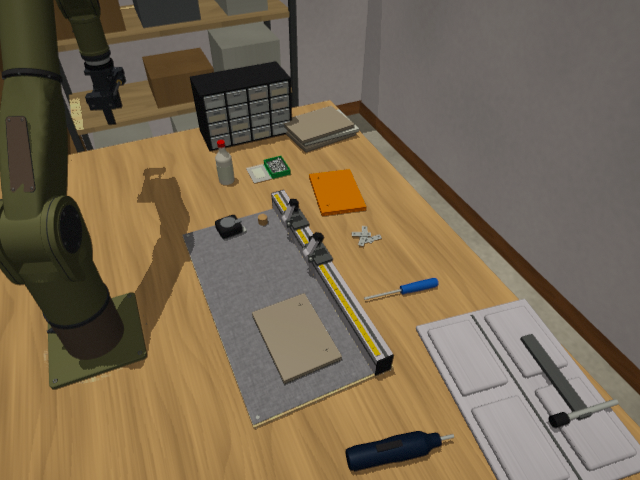

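The scene view shows the robot at the top, the panel at (308,213) and the two stops at (333,245) and (382,265). In the side view the panel is at (296,337), the near stop at (316,250) and the far stop at (292,213). The plug is at (263,219) and the tape measure at (229,225). Next I'll measure with depth.

```bash
cat > h.py <<'E'
import cv2,numpy as np
from plant import r, optics, workorder
def cloud(n,p=None,d=None):
    c=optics.get_calibration(n); 
    if p is None: p,d=optics.snapshot(n)
    E=np.array(c["extrinsics"]); v,u=np.mgrid[:480,:640]
    P=np.stack([(u-c["cx"])/c["fx"]*d,(v-c["cy"])/c["fy"]*d,d],-1)
    W=(P-E[:3,3])@E[:3,:3]; W[d<=0]=np.nan
    return p,W
def ray(n,u,v,z):
    c=optics.get_calibration(n);E=np.array(c["extrinsics"])
    o=-E[:3,:3].T@E[:3,3]; k=E[:3,:3].T@np.array([(u-c["cx"])/c["fx"],(v-c["cy"])/c["fy"],1])
    return o+k*(z-o[2])/k[2]
E
python3 - <<'E'
from h import *
for n,roi in (("scene",(170,310,225,470)),("side",(180,425,185,395))):
    p=cv2.imread(f"pics/{n}0.png")[:,:,::-1]; p,W=cloud(n,p,np.load(f"pics/{n}0.npy"))
    a,b,c,d=roi; M=np.zeros((480,640),bool); M[a:b,c:d]=1
    hsv=cv2.cvtColor(np.ascontiguousarray(p),cv2.COLOR_RGB2HSV); z=W[...,2]
    def rect(m,name):
        m=cv2.morphologyEx((m&M).astype(np.uint8),cv2.MORPH_OPEN,np.ones((2,2)))
        k,l,st,_=cv2.connectedComponentsWithStats(m)
        i=1+np.argmax(st[1:,4]); m=(l==i) if name!="fence" else m>0
        X=W[m]; R=cv2.minAreaRect((X[:,:2]*1000).astype(np.float32))
        print(n,name,len(X),"z",np.median(X[:,2]).round(4),np.round(R[0],1),np.round(R[1],1),round(R[2],2)); print(cv2.boxPoints(R).round(1).tolist())
    rect(abs(z-.07)<.006,"fence")
    rect(abs(z-.015)<.007,"felt")
    rect((abs(z-.033)<.008)&(hsv[...,1]>35)&(hsv[...,0]<25),"panel")
    m=(z>.085)&(z<.16)&M; k,l,st,ce=cv2.connectedComponentsWithStats(m.astype(np.uint8))
    for i in range(1,k):
        if st[i,4]>8: 
            X=W[l==i]; t=X[np.argmax(X[:,2])]; print("high",st[i,4],X.mean(0).round(4),"top",t.round(4),ce[i])
E
```

```text
scene fence 1965 z nan [567.9 -35.2] [ 78.5 618.5] 5.68
[[498.20001220703125, 268.6000061035156], [559.5, -346.79998779296875], [637.5999755859375, -339.0], [576.2999877929688, 276.3999938964844]]
scene felt 7536 z nan [432.7 -32.3] [301.2 615.5] 4.99
[[256.0, 261.20001220703125], [309.5, -352.0], [609.5, -325.79998779296875], [556.0, 287.3999938964844]]
scene panel 2162 z nan [ 433.8 -142.9] [315.8 179.8] 72.75
[[301.1000061035156, -267.1000061035156], [472.79998779296875, -320.3999938964844], [566.4000244140625, -18.799999237060547], [394.70001220703125, 34.5]]
high 247 [0.5646 0.0031 0.1085] top [ 0.5647 -0.0183  0.1438] [337.99190283 244.53846154]
high 280 [0.5588 0.1463 0.1089] top [0.554  0.1305 0.1468] [386.81428571 263.86785714]
side fence 2409 z nan [576.8  -9.4] [ 85.2 687.5] 1.66
[[524.2000122070312, 333.0], [544.2000122070312, -354.29998779296875], [629.4000244140625, -351.79998779296875], [609.5, 335.5]]
side felt 17638 z nan [421.9 -51.2] [279.2 614.7] 4.26
[[259.79998779296875, 244.89999389648438], [305.5, -368.1000061035156], [583.9000244140625, -347.3999938964844], [538.2000122070312, 265.6000061035156]]
side panel 4550 z nan [nan nan] [0. 0.] 0.0
[[nan, nan], [nan, nan], [nan, nan], [nan, nan]]
high 237 [0.5464 0.1276 0.1129] top [0.5528 0.1277 0.1467] [290.20675105 210.2742616 ]
high 284 [ 0.5511 -0.0161  0.1116] top [ 0.5646 -0.024   0.1427] [312.74295775 244.40492958]
```

Run:
```python
from h import *
for n,roi in (("scene",(170,310,225,470)),("side",(180,425,185,395))):
    p=cv2.imread(f"pics/{n}0.png"); a,b,c,d=roi; M=np.zeros((480,640),bool); M[a:b,c:d]=1
    hsv=cv2.cvtColor(p,cv2.COLOR_BGR2HSV)
    u,v=(308,213) if n=="scene" else (296,337)
    print(n,"panel hsv",hsv[v,u]); 
    def rect(m,z,name):
        m=cv2.morphologyEx((m&M).astype(np.uint8),cv2.MORPH_OPEN,np.ones((3,3)))
        cs,_=cv2.findContours(m,cv2.RETR_EXTERNAL,cv2.CHAIN_APPROX_NONE); c=max(cs,key=cv2.contourArea)
        X=np.array([ray(n,q[0],q[1],z)[:2]*1000 for q in c[:,0]],np.float32)
        R=cv2.minAreaRect(X); print(n,name,np.round(R[0],1),np.round(R[1],1),round(R[2],2),cv2.boxPoints(R).round(0).tolist())
    h0=hsv[v,u].astype(int); D=abs(hsv.astype(int)-h0)
    rect((D[...,0]<6)&(D[...,1]<25)&(D[...,2]<45),.033,"panel")
    # yellow scale on fence top
    rect((hsv[...,0]>18)&(hsv[...,0]<32)&(hsv[...,1]>120)&(hsv[...,2]>120),.07,"scale")
    s=3; crop=p[215:290,300:440] if n=="scene" else p[175:265,240:350]
    cv2.imwrite(f"pics/{n}_c.png",cv2.resize(crop,None,fx=5,fy=5,interpolation=cv2.INTER_CUBIC))
a=cv2.imread("pics/scene_c.png");b=cv2.imread("pics/side_c.png")
H=np.zeros((600,800,3),np.uint8); A=cv2.resize(a,(540,290));B=cv2.resize(b,(378,309)); H[:290,:540]=A; H[290:599,:378]=B
cv2.imwrite("pics/both.png",H)
```

```text
scene panel hsv [ 16  65 165]
scene panel [ 430. -192.] [139.1 200. ] 2.12 [[357.0, -95.0], [364.0, -294.0], [503.0, -289.0], [496.0, -89.0]]
scene scale [548.1 214.3] [10.8 89.1] 1.41 [[542.0, 259.0], [544.0, 170.0], [555.0, 170.0], [552.0, 259.0]]
side panel hsv [ 20  60 144]
side panel [ 430.1 -193. ] [139.4 200.2] 2.07 [[357.0, -95.0], [364.0, -296.0], [503.0, -291.0], [496.0, -90.0]]
side scale [ 560.3 -194.6] [ 12.  284.4] 1.34 [[551.0, -53.0], [558.0, -337.0], [570.0, -337.0], [563.0, -52.0]]
```

View pics/both.png

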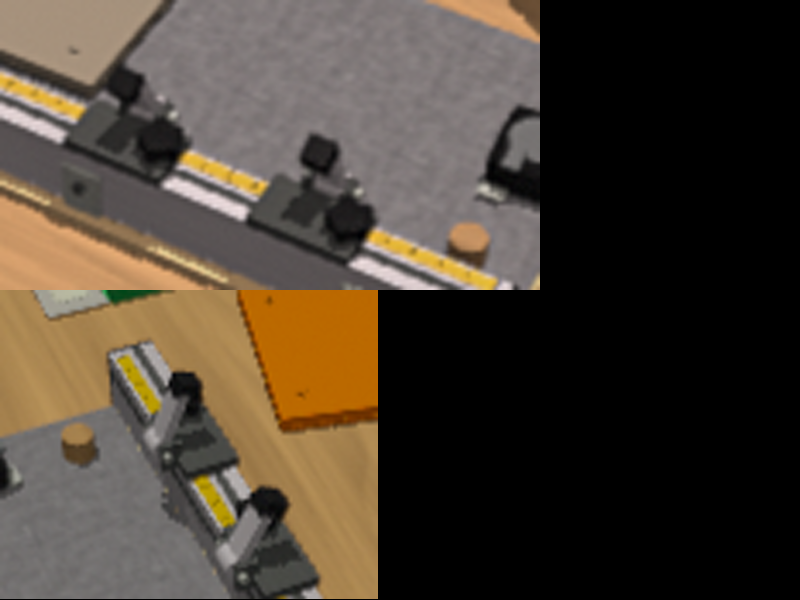

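Run:
```python
from h import *
y0=np.array([-np.sin(np.radians(1.5)),np.cos(np.radians(1.5))])
for n in ("side","scene"):
    p=cv2.imread(f"pics/{n}0.png"); p,W=cloud(n,p,np.load(f"pics/{n}0.npy"))
    X=W[np.isfinite(W).all(-1)]; X=X[(X[:,0]>.3)&(X[:,0]<.66)&(abs(X[:,1])<.36)]
    F=X[(X[:,2]>.028)&(X[:,2]<.058)&(X[:,0]>.515)]
    L=cv2.fitLine((F[:,:2]*1000).astype(np.float32),cv2.DIST_HUBER,0,.1,.001).ravel(); L=L*np.sign(L[1])
    L2=cv2.fitLine((F[:,:2]*1000).astype(np.float32),cv2.DIST_HUBER,0,.1,.001).ravel()
    res=(F[:,:2]*1000-L2[2:])@np.array([L2[1],-L2[0]])
    print(n,len(F),"face yaw",np.degrees(np.arctan2(-L[0],L[1])),"x at y=0,",L2[2]-L2[3]*L2[0]/L2[1],"res",np.percentile(res,[10,50,90]).round(1), "y",np.percentile(F[:,1],[0,100]))
    T=X[(abs(X[:,2]-.07)<.004)]
    for yy in (-.3,-.25,-.2,-.1,.07,.2,.24):
        t=T[(abs(T[:,1]-yy)<.01)&(T[:,0]>.5)]; 
        if len(t): print("  top",yy,np.percentile(t[:,0],[2,98]).round(4))
    for lo,hi in ((-.06,.03),(.09,.17)):
        t=X[(X[:,2]>.115)&(X[:,2]<.16)&(X[:,1]>lo)&(X[:,1]<hi)&(X[:,0]>.5)&(X[:,0]<.62)]
        print("  bar",len(t),np.median(t,0).round(4),np.percentile(t,[3,97],axis=0).round(4).tolist())
```

```text
side 838 face yaw 1.427302 x at y=0, 546.0066 res [-8.1  0.   1. ] y [-0.35464803  0.26892723]
  top -0.3 [0.553  0.5918]
  top -0.25 [0.5517 0.5906]
  top -0.2 [0.5507 0.5902]
  top -0.1 [0.5485 0.5879]
  top 0.07 [0.5449 0.5829]
  top 0.2 [0.5412 0.5656]
  top 0.24 [0.5404 0.5803]
  bar 124 [ 0.5602 -0.0197  0.1313] [[0.5481, -0.0268, 0.1167], [0.5763, -0.0061, 0.1416]]
  bar 108 [0.5517 0.1229 0.1343] [[0.5407, 0.1174, 0.1174], [0.5677, 0.1384, 0.1449]]
scene 1543 face yaw 1.4553127 x at y=0, 585.39594 res [-3.6  0.   3.2] y [-0.34949999  0.27642412]
  top -0.3 [0.5536 0.594 ]
  top -0.25 [0.5527 0.5938]
  top -0.2 [0.5505 0.5917]
  top -0.1 [0.5482 0.5885]
  top 0.07 [0.5449 0.5859]
  top 0.2 [0.5407 0.5807]
  top 0.24 [0.5416 0.5836]
  bar 80 [ 0.5686 -0.0095  0.1342] [[0.5551, -0.0214, 0.1192], [0.5785, -0.0011, 0.1435]]
  bar 88 [0.5607 0.1349 0.1381] [[0.5466, 0.1228, 0.1195], [0.5686, 0.1427, 0.1452]]
```

Jig yaw is about 1.45° and the fence face lies at x ≈ 0.546 − 0.025·y. The far bar is at y ≈ 0.130. The panel is centred at (0.430, −0.1925), yaw 2.1°, and its measured 139 × 200 mm matches the given size. I'll move to just behind the far bar.

```bash
python3 -m creep '[{"grip":-1,"spin":-6},{"grip":-1,"spin":-6},{"grip":-1,"spin":-5.8},{"grip":-1,"tx":-2.5,"ty":-3},{"grip":-1,"tx":-2.5,"ty":-3},{"grip":-1,"tx":-2.5,"ty":-3},{"grip":-1,"tx":-2.5,"ty":-3},{"grip":-1,"tx":-2.5,"ty":-3}]' 20; python3 -m creep '[{"grip":-1,"tx":-2.5,"ty":-3},{"grip":-1,"tx":-2.5,"ty":-3},{"grip":-1,"tx":-2.5,"ty":-3},{"grip":-1,"tx":-2.5,"ty":-3},{"grip":-1,"tx":-2.5,"ty":-3},{"grip":-1,"tx":-2.5,"ty":-3},{"grip":-1}]'
```

```text
$[0]: bad value
$[0]: bad value
```

```bash
python3 -m creep '[{"grip":-1,"tx":0,"ty":0,"tz":0,"spin":-6},{"grip":-1,"tx":0,"ty":0,"tz":0,"spin":-6},{"grip":-1,"tx":0,"ty":0,"tz":0,"spin":-5.8}]' 20
```

```text
clock: 0.35
tool_pos: [0.1761, 0.5993, 0.2383]
eef_rot: [-0.015, 1.0, -0.001, -0.0]
contact_force: [-0.7, -0.3, 0.0]
opening: 0.798
finger_force: 0.0
```

```bash
python3 -m creep '[{"grip":-1,"tx":-2.5,"ty":-3,"tz":0,"spin":0},{"grip":-1,"tx":-2.5,"ty":-3,"tz":0,"spin":0},{"grip":-1,"tx":-2.5,"ty":-3,"tz":0,"spin":0},{"grip":-1,"tx":-2.5,"ty":-3,"tz":0,"spin":0},{"grip":-1,"tx":-2.5,"ty":-3,"tz":0,"spin":0},{"grip":-1,"tx":-2.5,"ty":-3,"tz":0,"spin":0},{"grip":-1,"tx":-2.5,"ty":-3,"tz":0,"spin":0},{"grip":-1,"tx":-2.5,"ty":-3,"tz":0,"spin":0}]'; python3 -m creep '[{"grip":-1,"tx":-2.5,"ty":-3,"tz":0,"spin":0},{"grip":-1,"tx":-2.5,"ty":-3,"tz":0,"spin":0},{"grip":-1,"tx":-2.5,"ty":-3,"tz":0,"spin":0},{"grip":-1,"tx":-2.5,"ty":-3,"tz":0,"spin":0},{"grip":-1,"tx":0,"ty":0,"tz":0,"spin":0}]'
```

```text
clock: 1.02
tool_pos: [0.383, 0.3629, 0.2385]
eef_rot: [-0.013, 1.0, -0.0, -0.0]
contact_force: [0.7, -0.1, -0.2]
opening: 0.195
finger_force: 0.0
clock: 1.43
tool_pos: [0.491, 0.2378, 0.2379]
eef_rot: [-0.005, 1.0, -0.003, 0.001]
contact_force: [1.1, 0.9, -0.8]
opening: 0.004
finger_force: 0.0
```

```bash
python3 -m creep '[{"grip":-1,"tx":-2.55,"ty":-2.75,"tz":0,"spin":0},{"grip":-1,"tx":-2.55,"ty":-2.75,"tz":0,"spin":0},{"grip":-1,"tx":-2.55,"ty":-2.75,"tz":0,"spin":0},{"grip":-1,"tx":-2.55,"ty":-2.75,"tz":0,"spin":0},{"grip":-1,"tx":0,"ty":0,"tz":0,"spin":0},{"grip":-1,"tx":0,"ty":0,"tz":0,"spin":0}]'
python3 - <<'E'
from h import *
s=r.get_state(); print(s['tool_pos'],s['eef_rot'])
p,W=cloud("wrist"); cv2.imwrite("pics/w1.png",p[:,:,::-1]); np.save("pics/w1.npy",W)
E
```

```text
clock: 1.93
tool_pos: [0.5908, 0.137, 0.2379]
eef_rot: [-0.01, 1.0, -0.001, -0.0]
contact_force: [-0.4, 0.9, -0.5]
opening: 0.007
finger_force: 0.0
[0.5908372  0.13698426 0.2378694 ] [-9.66968915e-03  9.99953019e-01 -6.32796455e-04 -2.35735652e-04]
```

View pics/w1.png

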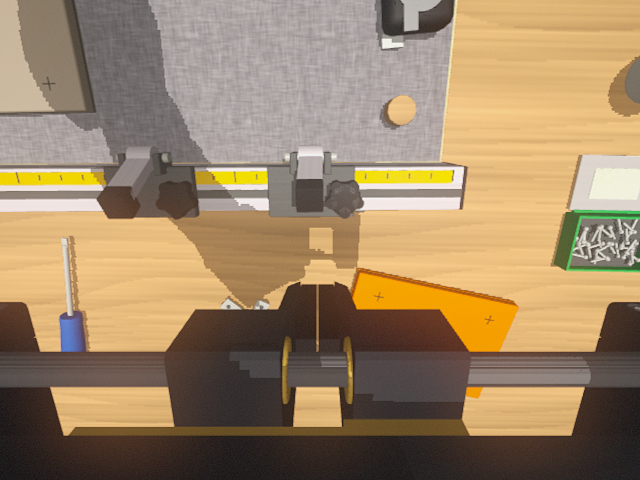

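Wrist view: the far bar is centred at column ~310 (rows 150-210) with its knob at (344,197). The near bar is at (135,185) and the panel corner at top left. The fingertips are at column 318. I'll get y and x from rays.

Run:
```python
from h import *
for nm,u,v,z in (("cheekL",286,158,.083),("cheekR",335,158,.083),("footL",269,214,.075),("footR",356,214,.075),("padL",296,208,.147),("padR",324,208,.147),("frontedge",230,165,.07),("front2",460,163,.07),("front3",20,168,.07),("felt edge",230,160,.015),("plug",402,110,.039),("nearpadL",98,215,.14),("fencebackL",230,209,.07)):
    print(nm,ray("wrist",u,v,z).round(4))
W=np.load("pics/w1.npy")
for a in ((175,300,200,320),(200,300,208,320)):
    t=W[a[0]:a[2],a[1]:a[3]].reshape(-1,3); print(np.nanmedian(t,0).round(4))
```

```text
cheekL [0.5321 0.1118 0.083 ]
cheekR [0.5311 0.1544 0.083 ]
footL [0.5841 0.095  0.075 ]
footR [0.5821 0.1765 0.075 ]
padL [0.5628 0.1245 0.147 ]
padR [0.5623 0.1445 0.147 ]
frontedge [0.5404 0.0596 0.07  ]
front2 [0.5335 0.2691 0.07  ]
front3 [ 0.5477 -0.1327  0.07  ]
felt edge [0.5399 0.046  0.015 ]
plug [0.4874 0.2191 0.039 ]
nearpadL [ 0.5731 -0.0225  0.14  ]
fencebackL [0.5813 0.0575 0.07  ]
[0.5496 0.1312 0.1413]
[0.562  0.1315 0.1402]
```

```bash
python3 -m creep '[{"grip":-1,"tx":-0.3,"ty":-0.5,"tz":3,"spin":0},{"grip":-1,"tx":0,"ty":0,"tz":3,"spin":0},{"grip":-1,"tx":0,"ty":0,"tz":3,"spin":0},{"grip":-1,"tx":0,"ty":0,"tz":2.6,"spin":0},{"grip":-1,"tx":0,"ty":0,"tz":0,"spin":0},{"grip":-1,"tx":0,"ty":0,"tz":0,"spin":0}]'
```

```text
clock: 2.48
tool_pos: [0.5911, 0.1365, 0.1221]
eef_rot: [-0.014, 1.0, 0.0, -0.002]
contact_force: [-0.2, -0.1, 0.5]
opening: 0.005
finger_force: 0.0
```

```bash
python3 -m creep '[{"grip":-1,"tx":0.5,"ty":-0.4,"tz":0,"spin":0},{"grip":-1,"tx":1.2,"ty":0,"tz":0,"spin":0},{"grip":-1,"tx":1.4,"ty":0,"tz":0,"spin":0},{"grip":-1,"tx":1.4,"ty":0,"tz":0,"spin":0},{"grip":-1,"tx":1.4,"ty":0,"tz":0,"spin":0},{"grip":-1,"tx":1.4,"ty":0,"tz":0,"spin":0},{"grip":-1,"tx":0,"ty":0,"tz":0,"spin":0},{"grip":-1,"tx":0,"ty":0,"tz":0,"spin":0}]'
```

```text
clock: 3.15
tool_pos: [0.5206, 0.1296, 0.1245]
eef_rot: [-0.013, 1.0, 0.0, 0.001]
contact_force: [-0.2, 0.0, -0.3]
opening: 0.006
finger_force: 0.0
```

```bash
python3 -m creep '[{"grip":-1,"tx":1.0,"ty":0,"tz":0.15,"spin":0},{"grip":-1,"tx":1.0,"ty":0,"tz":0.25,"spin":0},{"grip":-1,"tx":1.0,"ty":0,"tz":1.1,"spin":0},{"grip":-1,"tx":1.0,"ty":0,"tz":1.3,"spin":0},{"grip":-1,"tx":0.4,"ty":0,"tz":1.4,"spin":0},{"grip":-1,"tx":0.2,"ty":0,"tz":1.4,"spin":0},{"grip":-1,"tx":0,"ty":0,"tz":0,"spin":0},{"grip":-1,"tx":0,"ty":0,"tz":0,"spin":0}]'
python3 - <<'E'
from h import *
a=cv2.resize(optics.snapshot("scene")[0][200:300,310:450],(560,400)); b=cv2.resize(optics.snapshot("side")[0][170:270,230:350],(240,200))
H=np.zeros((600,560,3),np.uint8); H[:400]=a; H[400:,:240]=b; cv2.imwrite("pics/f1.png",H[:,:,::-1])
E
```

```text
clock: 3.82
tool_pos: [0.4749, 0.1282, 0.0669]
eef_rot: [-0.012, 1.0, -0.0, 0.0]
contact_force: [-0.1, -0.6, 0.8]
opening: 0.007
finger_force: 0.0
```

View pics/f1.png

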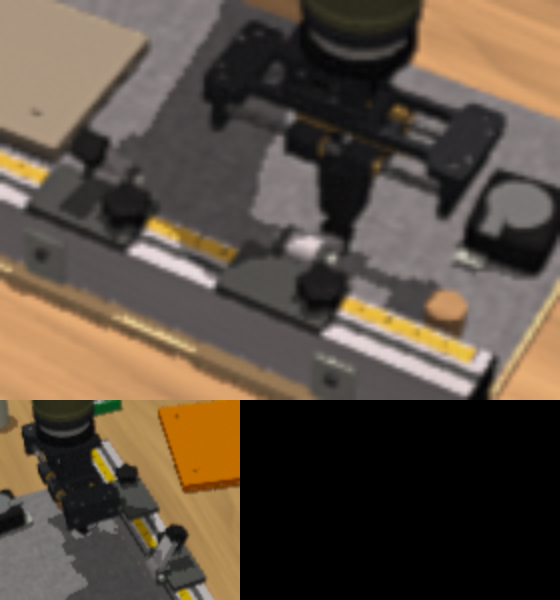

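In the picture the far bar lies past level under the fingertips, and the near stop is untouched. I'll push on down and into the end stop.

```bash
python3 -m creep '[{"grip":-1,"tx":-0.25,"ty":0,"tz":1.1,"spin":0},{"grip":-1,"tx":-0.9,"ty":0,"tz":1.1,"spin":0},{"grip":-1,"tx":-1.0,"ty":0,"tz":0.8,"spin":0},{"grip":-1,"tx":-1.0,"ty":0,"tz":0.3,"spin":0},{"grip":-1,"tx":-0.5,"ty":0,"tz":0,"spin":0},{"grip":-1,"tx":-0.3,"ty":0,"tz":0,"spin":0},{"grip":-1,"tx":0,"ty":0,"tz":0,"spin":0},{"grip":-1,"tx":0,"ty":0,"tz":0,"spin":0}]'
```

```text
clock: 4.58
tool_pos: [0.5087, 0.1284, 0.0326]
eef_rot: [-0.013, 1.0, -0.001, -0.005]
contact_force: [-7.6, 1.1, -2.9]
opening: 0.005
finger_force: 3.7
```

```bash
python3 -m creep '[{"grip":-1,"tx":-0.3,"ty":0,"tz":0,"spin":0},{"grip":-1,"tx":0,"ty":0,"tz":0,"spin":0},{"grip":-1,"tx":0,"ty":0,"tz":0,"spin":0},{"grip":-1,"tx":2,"ty":0,"tz":0,"spin":0},{"grip":-1,"tx":3,"ty":0,"tz":-1,"spin":0},{"grip":-1,"tx":1,"ty":0,"tz":-4,"spin":0},{"grip":-1,"tx":0,"ty":0,"tz":-2,"spin":0},{"grip":-1,"tx":0,"ty":0,"tz":0,"spin":0}]'
python3 - <<'E'
from h import *
p,W=cloud("wrist"); cv2.imwrite("pics/w2.png",p[:,:,::-1]); np.save("pics/w2.npy",W)
E
python3 -m creep '[{"grip":1,"tx":1,"ty":-3.2,"tz":0,"spin":0},{"grip":1,"tx":1.4,"ty":-3.2,"tz":0,"spin":0},{"grip":1,"tx":1.4,"ty":-3.2,"tz":0,"spin":0},{"grip":1,"tx":1.4,"ty":-3.2,"tz":0,"spin":0},{"grip":1,"tx":1.4,"ty":-3.2,"tz":0,"spin":0},{"grip":1,"tx":1.4,"ty":-3.2,"tz":0,"spin":0},{"grip":1,"tx":1.4,"ty":-3.2,"tz":0,"spin":0},{"grip":1,"tx":1.4,"ty":-3.2,"tz":0,"spin":0}]'
```

```text
clock: 5.25
tool_pos: [0.458, 0.1282, 0.1071]
eef_rot: [-0.013, 1.0, 0.001, 0.003]
contact_force: [0.4, 0.2, 0.2]
opening: 0.005
finger_force: 0.0
clock: 5.97
tool_pos: [0.3545, -0.1324, 0.1029]
eef_rot: [-0.012, 1.0, 0.0, -0.0]
contact_force: [0.9, 0.1, -0.2]
opening: 0.586
finger_force: 0.0
```

View pics/w2.png

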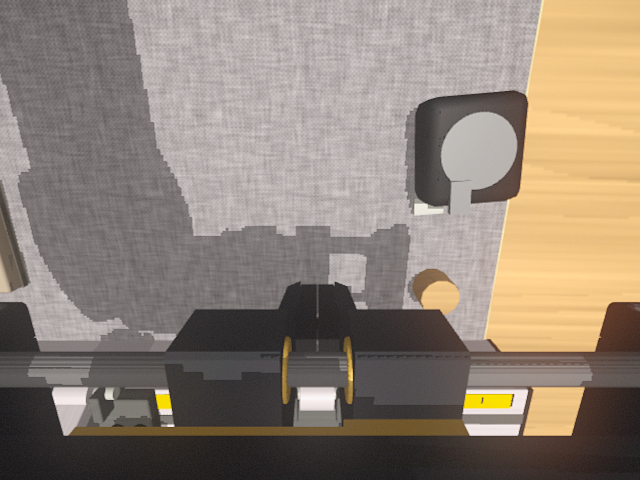

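The wrist view shows the tape measure and plug undisturbed. The bar is hidden behind the fingers, so I'll check it from the side. Next I'll approach the front of the panel.

```bash
python3 -m creep '[{"grip":1,"tx":1.1,"ty":-3,"tz":0,"spin":0},{"grip":1,"tx":1.1,"ty":-3,"tz":0,"spin":0},{"grip":1,"tx":0,"ty":0,"tz":0,"spin":0},{"grip":1,"tx":0,"ty":0,"tz":0,"spin":0}]'
python3 - <<'E'
from h import *
p,W=cloud("side"); H=cv2.resize(p[170:270,230:350],(600,500)); cv2.imwrite("pics/s3.png",H[:,:,::-1])
p,W=cloud("scene"); X=W[np.isfinite(W).all(-1)]
for n in ("side","scene"):
    p,W=cloud(n); X=W[np.isfinite(W).all(-1)]
    t=X[(X[:,2]>.1)&(X[:,2]<.16)&(X[:,1]>.09)&(X[:,1]<.17)&(X[:,0]>.45)&(X[:,0]<.62)]; print(n,"far high pts",len(t), t.max(0) if len(t) else "")
E
```

```text
clock: 6.3
tool_pos: [0.3337, -0.1939, 0.103]
eef_rot: [-0.009, 1.0, 0.0, -0.0]
contact_force: [1.4, -0.7, -0.7]
opening: 0.887
finger_force: 0.0
side far high pts 27 [0.57909897 0.16750511 0.10420763]
scene far high pts 39 [0.5838667  0.16958805 0.10592752]
```

View pics/s3.png

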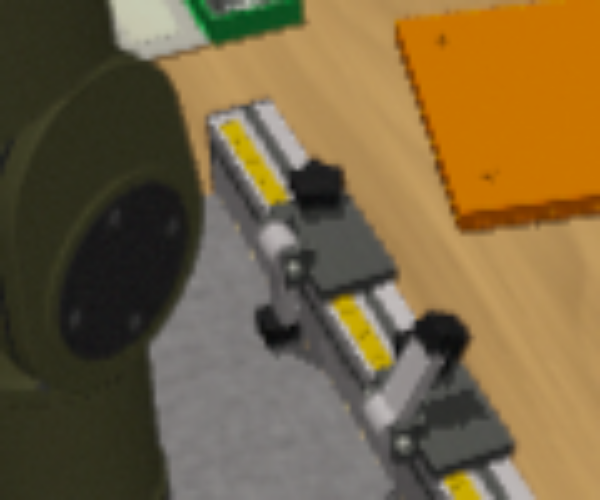

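The side crop shows the far bar hanging down (pad at (277,325)) and the near bar still up (435,340). Now I'll descend before the panel's front edge.

```bash
python3 -m creep '[{"grip":1,"tx":0.2,"ty":0,"tz":3,"spin":0},{"grip":1,"tx":0,"ty":0,"tz":3,"spin":0},{"grip":1,"tx":0,"ty":0,"tz":2,"spin":0},{"grip":1,"tx":0,"ty":0,"tz":0,"spin":0},{"grip":1,"tx":0,"ty":0,"tz":0,"spin":0}]'; python3 -m creep '[{"grip":1,"tx":-1,"ty":0,"tz":0,"spin":0},{"grip":1,"tx":-1,"ty":0,"tz":0,"spin":0},{"grip":1,"tx":-0.8,"ty":0,"tz":0,"spin":0},{"grip":1,"tx":-0.8,"ty":0,"tz":0,"spin":0},{"grip":1,"tx":-0.8,"ty":0,"tz":0,"spin":0},{"grip":1,"tx":-0.8,"ty":0,"tz":0,"spin":0},{"grip":1,"tx":0,"ty":0,"tz":0,"spin":0}]'
```

```text
clock: 6.92
tool_pos: [0.3218, -0.1892, 0.0761]
eef_rot: [-0.016, 1.0, 0.003, -0.02]
contact_force: [0.2, -0.6, 0.3]
opening: 1.002
finger_force: 0.0
clock: 7.5
tool_pos: [0.3759, -0.1882, 0.0749]
eef_rot: [-0.015, 1.0, 0.002, -0.018]
contact_force: [0.9, 0.2, 0.1]
opening: 0.997
finger_force: 0.0
```

```bash
python3 -m creep '[{"grip":1,"tx":0.5,"ty":-2.9,"tz":-0.5,"spin":0},{"grip":1,"tx":0.5,"ty":-2.9,"tz":0,"spin":0},{"grip":1,"tx":0.5,"ty":-2.9,"tz":0,"spin":0},{"grip":1,"tx":0,"ty":0,"tz":0,"spin":-7},{"grip":1,"tx":0,"ty":0,"tz":0,"spin":-7},{"grip":1,"tx":0,"ty":0,"tz":0,"spin":-7},{"grip":1,"tx":0,"ty":0,"tz":0,"spin":-7},{"grip":1,"tx":0,"ty":0,"tz":0,"spin":0}]'
cat >> h.py <<'E'
from scipy.spatial.transform import Rotation as Ro
def to(x,y,z):
    s=r.get_state(); R=Ro.from_quat(s['eef_rot']).as_matrix()
    print("tool y ang",np.degrees(np.arctan2(R[1,1],R[0,1])).round(2),"tool z",R[:,2].round(3),"q",np.round(s['q'],2),"pos",np.round(s['tool_pos'],4))
    print("tx,ty,tz cm",(R.T@(np.array([x,y,z])-s['tool_pos'])*100).round(2))
E
python3 -c "
from h import *
to(.363,-.275,.023)
for n,u,v in (('scene',308,213),('side',296,337)):
    pass"
```

```text
clock: 8.17
tool_pos: [0.3605, -0.2759, 0.0796]
eef_rot: [-0.258, 0.966, 0.007, -0.019]
contact_force: [-0.1, -0.2, -0.6]
opening: 0.998
finger_force: 0.0
tool y ang 119.83 tool z [-0.04   0.005 -0.999] q [ 0.91  0.85 -0.61  2.15  1.06  0.54  1.56] pos [ 0.3605 -0.2759  0.0796]
tx,ty,tz cm [-0.45 -0.18  5.65]
```

```bash
python3 -m creep '[{"grip":1,"tx":-0.4,"ty":-0.2,"tz":2,"spin":0},{"grip":1,"tx":0,"ty":0,"tz":2,"spin":0},{"grip":1,"tx":0,"ty":0,"tz":1.5,"spin":0},{"grip":1,"tx":0,"ty":0,"tz":0,"spin":0},{"grip":1,"tx":0,"ty":0,"tz":0,"spin":0}]'; python3 -c "
from h import *
to(.429,-.265,.023)"
```

```text
clock: 8.58
tool_pos: [0.3629, -0.2754, 0.0243]
eef_rot: [-0.255, 0.967, 0.007, -0.019]
contact_force: [-0.2, -0.5, 1.1]
opening: 0.999
finger_force: 0.0
tool y ang 119.58 tool z [-0.041  0.004 -0.999] q [ 0.84  0.94 -0.49  2.16  1.26  0.43  1.37] pos [ 0.3629 -0.2754  0.0243]
tx,ty,tz cm [-6.26 -2.36 -0.14]
```

```bash
python3 -m creep '[{"grip":1,"tx":-0.95,"ty":-0.15,"tz":-0.03,"spin":0},{"grip":1,"tx":-0.95,"ty":-0.15,"tz":-0.03,"spin":0},{"grip":1,"tx":-0.95,"ty":-0.15,"tz":-0.03,"spin":0},{"grip":1,"tx":-0.95,"ty":-0.15,"tz":-0.03,"spin":0},{"grip":1,"tx":-0.95,"ty":-0.15,"tz":-0.03,"spin":0},{"grip":1,"tx":-0.95,"ty":-0.15,"tz":-0.03,"spin":0},{"grip":1,"tx":0,"ty":0,"tz":0,"spin":0}]'
cat >> h.py <<'E'
def panel():
    for n,(a,b,c,d) in (("scene",(170,310,225,470)),("side",(180,425,185,395))):
        p=optics.snapshot(n)[0]; hsv=cv2.cvtColor(p,cv2.COLOR_RGB2HSV).astype(int)
        h0=np.array([16,65,165] if n=="scene" else [20,60,144]); D=abs(hsv-h0); M=np.zeros((480,640),bool); M[a:b,c:d]=1
        m=((D[...,0]<6)&(D[...,1]<25)&(D[...,2]<45)&M).astype(np.uint8); m=cv2.morphologyEx(m,cv2.MORPH_OPEN,np.ones((3,3)))
        cs,_=cv2.findContours(m,cv2.RETR_EXTERNAL,cv2.CHAIN_APPROX_NONE); q=max(cs,key=cv2.contourArea)
        X=np.array([ray(n,*k,.033)[:2]*1000 for k in q[:,0]],np.float32); R=cv2.minAreaRect(X)
        print(n,np.round(R[0],1),np.round(R[1],1),round(R[2],2),cv2.boxPoints(R).round(0).tolist())
        cv2.imwrite(f"pics/last_{n}.png",p[:,:,::-1])
E
python3 -c "
from h import *
panel(); to(.427,-.25,.0235)"
```

```text
clock: 9.17
tool_pos: [0.4208, -0.2543, 0.0244]
eef_rot: [-0.256, 0.966, 0.007, -0.016]
contact_force: [0.1, 0.9, 0.3]
opening: 0.999
finger_force: 0.1
scene [ 460.8 -171.3] [118.6 196. ] 2.38 [[398.0, -76.0], [406.0, -272.0], [524.0, -267.0], [516.0, -71.0]]
side [ 518.8 -190.1] [ 55.2 157.9] 3.95 [[486.0, -113.0], [497.0, -271.0], [552.0, -267.0], [541.0, -109.0]]
tool y ang 119.66 tool z [-0.037  0.004 -0.999] q [ 0.78  0.97 -0.56  2.06  1.13  0.51  1.43] pos [ 0.419  -0.255   0.0242]
tx,ty,tz cm [-0.94  0.04  0.04]
```

```bash
python3 -m creep '[{"grip":1,"tx":-0.74,"ty":1.3,"tz":0,"spin":0},{"grip":1,"tx":-0.74,"ty":1.3,"tz":0,"spin":0},{"grip":1,"tx":-0.74,"ty":1.3,"tz":0,"spin":0},{"grip":1,"tx":-0.74,"ty":1.3,"tz":0,"spin":0},{"grip":1,"tx":-0.74,"ty":1.3,"tz":0,"spin":0},{"grip":1,"tx":0,"ty":0,"tz":0,"spin":0}]'
python3 -c "
from h import *
panel(); to(.419,-.1,.0235)
a=cv2.imread('pics/last_side.png')[170:420,170:420]; b=cv2.imread('pics/last_scene.png')[150:320,210:470]
H=np.zeros((560,800,3),np.uint8); H[:500,:500]=cv2.resize(a,(500,500)); cv2.imwrite('pics/p1.png',cv2.resize(a,(600,600)))"
```

```text
clock: 9.77
tool_pos: [0.4177, -0.1778, 0.0246]
eef_rot: [-0.258, 0.966, 0.008, -0.018]
contact_force: [0.3, 1.1, 0.2]
opening: 1.0
finger_force: 0.0
scene [ 463.5 -104.4] [107.7 193.6] 2.38 [[406.0, -10.0], [414.0, -203.0], [521.0, -199.0], [513.0, -5.0]]
side [ 520.  -117.8] [ 57.2 180.3] 1.28 [[489.0, -28.0], [493.0, -209.0], [551.0, -207.0], [547.0, -27.0]]
tool y ang 119.69 tool z [-0.038  0.004 -0.999] q [ 0.61  0.95 -0.5   2.16  1.25  0.43  1.15] pos [ 0.418  -0.1808  0.0244]
tx,ty,tz cm [-4.1   6.96  0.12]
```

View pics/p1.png

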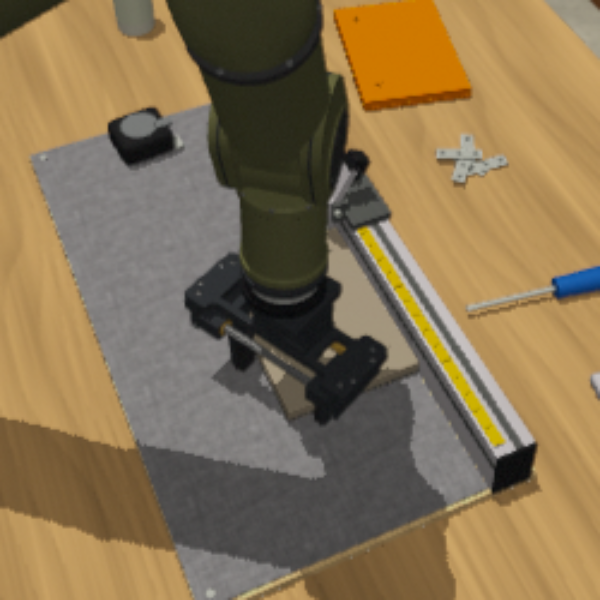

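The side view shows the panel nested between the two fingers, nearly flush with the fence, with its lead end just under the near stop. I'll carry on along the fence.

```bash
python3 -m creep '[{"grip":1,"tx":-0.72,"ty":1.26,"tz":0,"spin":0},{"grip":1,"tx":-0.72,"ty":1.26,"tz":0,"spin":0},{"grip":1,"tx":-0.72,"ty":1.26,"tz":0,"spin":0},{"grip":1,"tx":-0.72,"ty":1.26,"tz":0,"spin":0},{"grip":1,"tx":-0.72,"ty":1.26,"tz":0,"spin":0},{"grip":1,"tx":-0.72,"ty":1.26,"tz":0,"spin":0},{"grip":1,"tx":-0.72,"ty":1.26,"tz":0,"spin":0},{"grip":1,"tx":0,"ty":0,"tz":0,"spin":0}]'
python3 -c "
from h import *
panel(); to(.419,-.044,.0235)"
```

```text
clock: 10.53
tool_pos: [0.4181, -0.0778, 0.0247]
eef_rot: [-0.257, 0.966, 0.008, -0.018]
contact_force: [-0.3, 0.5, 0.5]
opening: 0.999
finger_force: 0.0
scene [460.2  14.4] [108.3 152.8] 1.39 [[404.0, 90.0], [408.0, -63.0], [516.0, -61.0], [512.0, 92.0]]
side [519.3  -8.9] [ 53.6 200.6] 1.36 [[490.0, 91.0], [495.0, -110.0], [548.0, -108.0], [544.0, 92.0]]
tool y ang 119.61 tool z [-0.038  0.003 -0.999] q [ 0.38  0.94 -0.49  2.24  1.42  0.4   0.74] pos [ 0.4184 -0.08    0.0247]
tx,ty,tz cm [-1.84  3.1   0.13]
```

```bash
python3 -m creep '[{"grip":1,"tx":-0.5,"ty":0.85,"tz":0,"spin":0},{"grip":1,"tx":-0.5,"ty":0.85,"tz":0,"spin":0},{"grip":1,"tx":-0.25,"ty":0.42,"tz":0,"spin":0},{"grip":1,"tx":0,"ty":0,"tz":0,"spin":0}]'
python3 -m creep '[{"grip":1,"tx":-0.1,"ty":0.17,"tz":0,"spin":0},{"grip":1,"tx":-0.1,"ty":0.17,"tz":0,"spin":0},{"grip":1,"tx":0,"ty":0,"tz":0,"spin":0}]'
python3 -c "
from h import *
panel(); to(.419,-.044,.0235)"
```

```text
clock: 10.97
tool_pos: [0.418, -0.0554, 0.0247]
eef_rot: [-0.255, 0.967, 0.006, -0.019]
contact_force: [-0.2, -1.1, 0.3]
opening: 0.999
finger_force: 0.3
clock: 11.22
tool_pos: [0.4181, -0.0514, 0.0248]
eef_rot: [-0.255, 0.967, 0.006, -0.019]
contact_force: [-0.9, -3.1, -0.4]
opening: 0.999
finger_force: 1.1
scene [459.8  35.9] [108.3 159.3] 1.76 [[403.0, 114.0], [408.0, -45.0], [516.0, -42.0], [511.0, 117.0]]
side [518.9  15.1] [ 53.2 199. ] 1.29 [[490.0, 114.0], [495.0, -85.0], [548.0, -84.0], [543.0, 115.0]]
tool y ang 119.58 tool z [-0.039  0.003 -0.999] q [ 0.32  0.94 -0.51  2.25  1.45  0.41  0.64] pos [ 0.4181 -0.0514  0.0248]
tx,ty,tz cm [-0.45  0.6   0.12]
```

```bash
python3 -m creep '[{"grip":1,"tx":-0.1,"ty":0.17,"tz":0,"spin":0},{"grip":1,"tx":-0.1,"ty":0.17,"tz":0,"spin":0},{"grip":1,"tx":0,"ty":0,"tz":0,"spin":0}]'
python3 -m creep '[{"grip":1,"tx":-0.1,"ty":0.17,"tz":0,"spin":0},{"grip":1,"tx":0,"ty":0,"tz":0,"spin":0},{"grip":1,"tx":0,"ty":0,"tz":0,"spin":0}]'
python3 -c "
from h import *
panel(); to(.419,-.044,.0235)"
```

```text
clock: 11.57
tool_pos: [0.4178, -0.0476, 0.0247]
eef_rot: [-0.255, 0.967, 0.006, -0.019]
contact_force: [-1.3, -4.5, 0.5]
opening: 1.0
finger_force: 2.1
clock: 11.82
tool_pos: [0.4174, -0.0472, 0.0246]
eef_rot: [-0.255, 0.967, 0.005, -0.02]
contact_force: [-1.5, -7.5, -0.1]
opening: 1.0
finger_force: 3.3
scene [461.1  51. ] [102.5 163.4] 31.62 [[375.0, 94.0], [460.0, -45.0], [548.0, 8.0], [462.0, 147.0]]
side [527.8  49.2] [132.5  53.8] 75.59 [[485.0, -8.0], [537.0, -22.0], [570.0, 107.0], [518.0, 120.0]]
tool y ang 119.49 tool z [-0.041 -0.001 -0.999] q [ 0.31  0.94 -0.51  2.26  1.45  0.41  0.63] pos [ 0.4174 -0.0472  0.0246]
tx,ty,tz cm [-0.3   0.19  0.11]
```

```bash
python3 -m creep '[{"grip":1,"tx":-0.2,"ty":-0.1,"tz":0,"spin":0},{"grip":1,"tx":-0.2,"ty":-0.1,"tz":0,"spin":0},{"grip":1,"tx":0,"ty":0,"tz":0,"spin":0}]'
python3 -m creep '[{"grip":1,"tx":-0.2,"ty":-0.1,"tz":0,"spin":0},{"grip":1,"tx":0,"ty":0,"tz":0,"spin":0},{"grip":1,"tx":0,"ty":0,"tz":0,"spin":0}]'
```

```text
clock: 12.17
tool_pos: [0.4199, -0.0474, 0.0244]
eef_rot: [-0.255, 0.967, 0.005, -0.022]
contact_force: [-5.4, -7.1, 0.7]
opening: 1.001
finger_force: 5.1
clock: 12.42
tool_pos: [0.4201, -0.0474, 0.0243]
eef_rot: [-0.255, 0.967, 0.005, -0.023]
contact_force: [-8.6, -6.8, 3.8]
opening: 1.001
finger_force: 6.5
```

```bash
python3 -m creep '[{"grip":1,"tx":0.6,"ty":-0.3,"tz":0,"spin":0},{"grip":1,"tx":1,"ty":-0.9,"tz":0,"spin":0},{"grip":1,"tx":1,"ty":-0.9,"tz":0,"spin":0},{"grip":1,"tx":0,"ty":0,"tz":0,"spin":0},{"grip":1,"tx":0,"ty":0,"tz":-3,"spin":0},{"grip":1,"tx":0,"ty":0,"tz":-4,"spin":0},{"grip":1,"tx":0,"ty":-3,"tz":-4,"spin":0},{"grip":1,"tx":0,"ty":-3.5,"tz":-2,"spin":0}]'
python3 -m creep '[{"grip":1,"tx":-1,"ty":-3.5,"tz":0,"spin":0},{"grip":1,"tx":-1,"ty":-3.5,"tz":0,"spin":0},{"grip":1,"tx":-1,"ty":-3.5,"tz":0,"spin":0},{"grip":1,"tx":-1,"ty":-3.5,"tz":0,"spin":0},{"grip":1,"tx":0,"ty":-3.5,"tz":0,"spin":0},{"grip":1,"tx":0,"ty":-3.5,"tz":0,"spin":0},{"grip":1,"tx":0,"ty":0,"tz":0,"spin":0}]'
python3 -c "
from h import *
panel()
a=cv2.imread('pics/last_side.png')[170:400,190:400]; b=cv2.imread('pics/last_scene.png')[170:310,260:470]
H=np.zeros((600,800,3),np.uint8); H[:430,:393]=cv2.resize(a,(393,430)); H[:267,399:799]=cv2.resize(b,(400,267)); cv2.imwrite('pics/end1.png',H)"
```

```text
clock: 13.08
tool_pos: [0.4472, -0.1223, 0.1372]
eef_rot: [-0.26, 0.966, 0.006, -0.016]
contact_force: [1.6, -0.8, -1.1]
opening: 0.999
finger_force: 0.0
clock: 13.67
tool_pos: [0.5875, -0.297, 0.1283]
eef_rot: [-0.251, 0.968, 0.002, -0.016]
contact_force: [-0.2, -0.9, 0.5]
opening: 0.999
finger_force: 0.0
scene [460.  19.] [108.5 199.7] 1.42 [[403.0, 118.0], [408.0, -82.0], [517.0, -79.0], [512.0, 120.0]]
side [474.7  18.6] [141.8 201.6] 1.59 [[401.0, 117.0], [407.0, -84.0], [548.0, -80.0], [543.0, 121.0]]
```

View pics/end1.png

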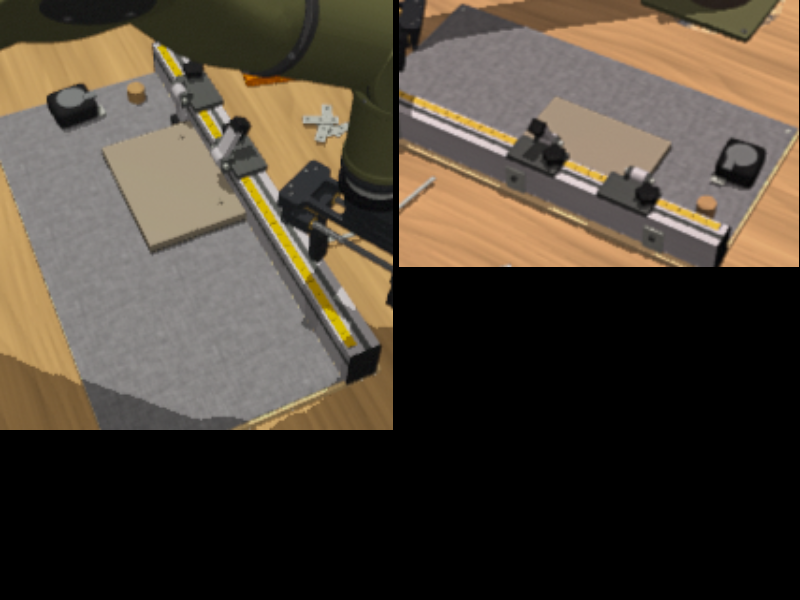

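The side crop shows the panel flush along the fence, with its end up at the lowered bar (175,115) and the near bar still up. In the scene crop the plug and tape measure are in place. I'll check the gap once from above.

```bash
python3 -m creep '[{"grip":1,"tx":0,"ty":0,"tz":-4,"spin":7},{"grip":1,"tx":0,"ty":0,"tz":-4,"spin":7},{"grip":1,"tx":0,"ty":0,"tz":-3,"spin":7},{"grip":-1,"tx":0,"ty":0,"tz":0,"spin":7},{"grip":-1,"tx":0,"ty":3.5,"tz":0,"spin":0},{"grip":-1,"tx":0,"ty":3.5,"tz":0,"spin":0},{"grip":-1,"tx":0,"ty":3.5,"tz":0,"spin":0},{"grip":-1,"tx":0,"ty":3.5,"tz":0,"spin":0}]'
python3 -m creep '[{"grip":-1,"tx":0,"ty":3.5,"tz":0,"spin":0},{"grip":-1,"tx":0,"ty":3.5,"tz":0,"spin":0},{"grip":-1,"tx":0,"ty":3.5,"tz":0,"spin":0},{"grip":-1,"tx":0,"ty":3.5,"tz":0,"spin":0},{"grip":-1,"tx":0,"ty":3.5,"tz":0,"spin":0},{"grip":-1,"tx":0,"ty":3.5,"tz":0,"spin":0},{"grip":-1,"tx":0,"ty":3.5,"tz":0,"spin":0},{"grip":-1,"tx":0,"ty":0,"tz":0,"spin":0}]'
python3 - <<'E'
from h import *
to(.59,.1,.238); p,W=cloud("wrist"); cv2.imwrite("pics/w4.png",p[:,:,::-1]); np.save("pics/w4.npy",W)
E
```

```text
clock: 14.43
tool_pos: [0.5839, -0.1456, 0.2393]
eef_rot: [-0.015, 1.0, 0.001, -0.018]
contact_force: [0.6, 0.6, -0.5]
opening: 0.647
finger_force: 0.0
clock: 15.1
tool_pos: [0.5752, 0.1078, 0.2406]
eef_rot: [-0.021, 1.0, 0.005, -0.018]
contact_force: [-1.1, -0.2, 1.4]
opening: 0.036
finger_force: 0.0
tool y ang 92.44 tool z [-0.036  0.008 -0.999] q [ 0.14  0.72 -0.71  1.64  0.51  1.01  0.88] pos [0.5752 0.1078 0.2406]
tx,ty,tz cm [-1.45 -0.85  0.2 ]
```

View pics/w4.png

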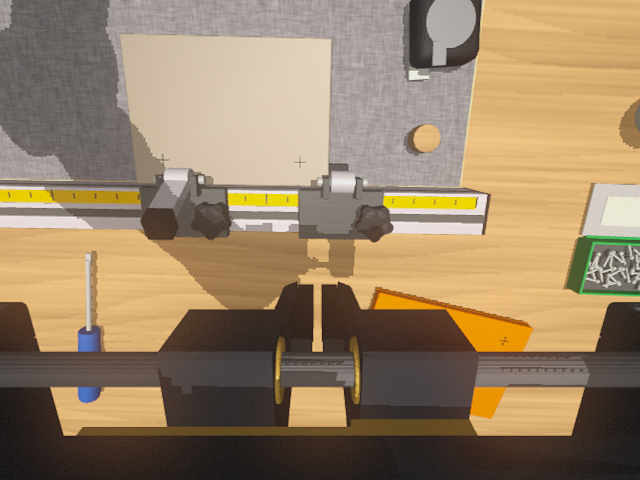

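The wrist view shows the panel's end at column ~330, touching the hanging pad (331-348, row 168). Its back edge runs under the fence edge, and the near bar is still parked. I'm handing in.

```bash
python3 -c "
from plant import workorder
print(workorder.finish_job())"
```

```text
the job is handed in; nothing more can be done
None
```

The job is handed in: the far stop is flipped fully down, the near stop is still parked, the panel is flush along the fence and butted against the lowered stop, and the bystanders in view were not moved; no verdict was returned.

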